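# Change the shim under a bearing foot and hold it snug

### The job

The front foot of the right-hand bearing is loose on its thin shim. Draw the yellow shim out from under it and lay it flat in the empty middle pocket of the tray, its grip sticking out through the notch at the front as with the others. Then slide the red shim under the foot, flat on the bed plate with its slot around the stud, until it drags snugly between foot and plate and the end of the slot is just short of the stud without pressing on it; finish while still gripping the red shim there, and leave the blue shim where it is.

Things in the scene. Friction and masses are not known exactly. Their poses are not given: they have to be found in the camera images.
- bed_plate: Grey bed plate of the fixed spindle unit: 192 mm deep (x), 236 mm wide, 12 mm thick, top 30 mm above the table; two dark blue-grey pillow-block bearings side by side, feet along x, a shaft across, V-pulley at the left end. Origin at table height under the front stud of the right-hand bearing; x level to the bed's back (a shim goes in along +x), y along the shaft to the pulley, z up.
- stud: Front stud of the right-hand bearing, 12 mm thick, 52 mm tall, slack nut on it; fixed. Origin on its centre line at the bed plate's top (30 mm above the table), axes as the bed plate. The bed's front edge is 42 mm before it (-x); under that edge is air: the rails below begin 24 mm further back. The foot begins 22 mm before it, so 20 mm of bare plate lie in front of the foot.
- foot_edge (a point): Front lower edge of the loose foot, mid-width, 22 mm before the stud. Foot 46 mm wide, 15 mm thick, reaching to the bearing housing 22 mm behind the stud (housing 81 mm tall). Its underside is 4 mm above the bed plate, with a 3 mm chamfer at this edge.
- bearing_foot (a joint): Tilt of the loose right-hand bearing about its rear foot, rad: 0 as it stands, grows as the front foot lifts (0.008 is 1 mm at the stud), stops at 0.035. Only its own weight holds it down, about 6 N at the front foot. The red shim lifts it to about 0.008.
- shim_yellow_grip (a point): Centre of the yellow plastic grip (48 mm long along x, 14 wide, 14 tall) of the 2 mm slotted steel shim, 40 g, which starts under the loose foot, flat on the bed plate, stud in its slot, grip hanging out past the bed's front edge. x points from the grip to the prongs, y across, z up. Underside of the whole shim 7 mm below this point, level.
- shim_red_grip (a point): Centre of the red grip of the 5 mm shim, about 70 g, in the left or right pocket of the tray; grip and axes as the yellow one. Prongs bevelled on top over their last 18 mm to 1.8 mm at the tips. Under the foot it takes about 5 to 15 N to push on, more if it is also pressed down on the bed plate.
- shim_red_slot (a point): Middle of the closed end of the red shim's slot, half-way up its 5 mm. All shims: this end is 62 mm ahead (+x) of the grip's centre; behind it 20 mm of solid plate, 50 mm wide, then a 14 mm wide tab to the grip; ahead of it two prongs 36 mm long, 18 mm apart (the slot), tips 98 mm ahead of the grip's centre; the grip ends 24 mm behind its centre.
- shim_blue_grip (a point): Centre of the blue grip of an 8 mm shim of the same shape in the other outer pocket of the tray; too thick for this foot, not needed.
- pocket_middle (a point): Where the centre of the grip lies when a shim lies in the empty middle pocket of the dark grey tray (fixed, 78 mm deep, 204 mm wide, pockets 66 mm apart). x to the tray's back, along which a shim lies, y left, z up. 31 mm before the tray's front, 27 mm above the table. Pocket 66 x 60 mm, floor 20 mm up, walls 8 mm tall, front notch 34 mm wide for the tab; 5 mm play all round.

How it is judged (in metres and radians):
On the way:
1. the yellow shim lies flat in the middle pocket, let go (horizontal distance between shim_yellow_grip and pocket_middle below 0.012 m and z of shim_yellow_grip in the frame of pocket_middle between -0.003 and 0.003 m and angle between shim_yellow_grip's own z axis and vertical below 0.06 rad and contact force between the fingers and shim_yellow below 0.1 N), for 0.2 s.
At the end, for the whole second after the job is handed in: Yellow shim flat in the middle pocket (grip within 12 mm, 3 mm in height). Red shim still gripped, at rest, flat, slot end 4 to 17 mm before the stud's centre and within 5 mm sideways, nipped between foot (over 2 N, joint over 0.004) and bed plate (over 1 N); under 8 N on the stud; blue left (horizontal distance between shim_yellow_grip and pocket_middle below 0.012 m and z of shim_yellow_grip in the frame of pocket_middle between -0.003 and 0.003 m and angle between shim_yellow_grip's own z axis and vertical below 0.06 rad and x of shim_red_slot in the frame of stud between -0.017 and -0.004 m and y of shim_red_slot in the frame of stud between -0.005 and 0.005 m and value of joint bearing_foot above 0.004 rad and contact force between shim_red and bearing_foot above 2 N and contact force between shim_red and bed_plate above 1 N and contact force between shim_red and stud below 8 N and angle between shim_red_grip's own z axis and vertical below 0.08 rad and contact force between the fingers and shim_red above 2 N and linear speed of shim_red below 0.01 m/s); the arm keeps its last pose, push and grip.
It fails at once if the blue shim is moved by more than 15 mm (distance of shim_blue_grip from where it was at the start of the episode above 0.015 m).
It also fails if it takes over 54 s, if anything falls off the work surface, if the arm or the gripper's body presses on something with over 40 N, if the wrist force passes 120 N, or if a joint passes its speed limit or range.

### The arm

A 6-joint arm with a two-finger parallel gripper is mounted at the origin on a cart in front of the work surface, level with it; the furniture and walls round the work are solid. World frame = base frame: x ahead of the robot, y to its left, z up, the work surface at z = 0. Lengths are in m, angles in degrees, forces in N, time in s.
With the tool pointing down it reaches from about 0.3 to 0.85 m from the base axis. Payload 5.4 kg.
Tool frame: the origin (TCP) lies on the centre line of the jaws, within the pads' length; the fingertips stand env.tip_extent ahead of it and the grasp point (between the pads) lies 5 mm behind it (env.tip_extent is the distance from the TCP to the fingertips, in m); z points along the fingers, y is the line along which they close (so a half turn about z gives the same grasp; the last joint's range is limited). The gripper opens to 85 mm and grips with 20 to 120 N. Pads are 22 mm wide; open, the fingers measure 114 mm over their backs; the gripper's body (76 mm by 85 mm) begins 54 mm behind the grasp point. The pads swing forward as they close: fully open they stand 13 mm farther back than shut.
Start: joints at [52.706, 9.076, 91.501, -0, 79.423, -12.038], TCP at [0.245, 0.52, 0.245] pointing down, gripper open.
Joint ranges: [-166.64, 166.64], [-54.1, 131.32], [10.49, 154.53], [-73.88, 253.88], [9.74, 151.15], [-171.62, 171.62]. Speed limits (degrees/s): [147.25, 147.25, 180, 180, 180, 180].

### API

Orientations are given as [roll, pitch, yaw] about the fixed x, y, z axes, in that order (R = Rz(yaw) Ry(pitch) Rx(roll)).
In Python, from workcell import get_state, imaging, finish_job, env gives the robot as it stands.
- The arm moves only by the tool drive_tool, never from a script. Its argument "rows" is a list that holds one entry, the list of rows, each a list of 7 numbers: the shift along the tool's x, y, z in mm, then the turn, a rotation vector about the tool's x, y, z in degrees, then the finger opening in mm, from 0 to 85.4. In form: [[[tx, ty, tz, ax, ay, az, jaw], ...]]. A call has 1 to 12 rows; each row shifts and turns the commanded pose from where the row before left it, along the tool's axes as they then stand; what a row does not reach is not made up. A row lasts 1/8 s, in which the tool goes at most 62.5 mm and 10.7 degrees, less where a joint would pass 70% of its speed; a pose out of reach is approached as far as the arm can. A call with a gripper value outside its range is refused whole. The fingers move at their own pace and stop on an object; "force" is the grip in N (left out, the last holds). Time passes only in rows, so rows that do not move let the fingers close. It gives the time, the measured TCP pose, the force, the opening and the grip force at its end, in the units of the state.
- get_state(): the state, without advancing time (a new reading comes with each control period).
- imaging.grab_frame(name): name is "scene" or "side" or "wrist"; returns (picture, depth): 384x512x3 uint8, blue, green, red; 384x512 float32, m along the optical axis (not along the pixel's ray), 0 where there is no reading.
- imaging.get_calibration(name): a dict with "fx", "fy", "cx", "cy" (pixels), "k1" (the pictures are not rectified: a ray, as slopes to the right and down, at radius r is drawn at 1 + k1 r^2 times it, then the intrinsics apply), "xyz" and "orientation" of the camera in the world. Camera axes: x right, y up, looking along -z (the intrinsics and any distortion apply to the point x, -y, -z); pixel columns grow to the right and rows downward; lengths in m; the calibration is good to about 2 mm. A picture is of the moment at which its call begins: read the wrist's pose just before it. get_calibration takes no time and is no camera call; for the wrist camera it gives the pose at the moment of the call.
- finish_job(): hands the job in; it is judged then, once.
The state is a dict: "time": time; "joint_pos": joint angles; "qvel": joint speeds; "joint_torque": joint torques, N m; "ee_pos": TCP position; "ee_rot": TCP orientation; "ft_force": force on the tool from outside, world axes, zero at the start; "torque": the same for the moment, N m; "opening": opening from 0.0 (shut) to 1.0 (fully open); "finger_force": force on a finger pad.
Only numpy, scipy, OpenCV 4.12 (cv2) and the standard library are available. Lean on these libraries where they do the work, as an engineer would, in place of code of your own. Each camera call takes 0.05 s, during which the arm holds its last target. There are 200 camera calls.

## Working session

There is one attempt and no reset: what is moved stays moved. The work goes in short steps, Python scripts to look and compute and a tool call to move; the robot and the scene stay as the last step left them, time stands still between calls to the robot, and variables do not carry over. Pictures are saved under pics/ and viewed, at most 10 in all, crops included, and the job is handed in when it is done.

Besides the shell and the picture viewer there is one more tool, called after ">>>" by a JSON object that holds its "method" and its "body". drive_tool: Moves the arm, as the interface text tells. Its arguments: {"type":"object","properties":{"rows":{"type":"array","items":{"type":"array","items":{"type":"array","items":{"type":"number"}}}},"force":{"type":"number"}},"required":["rows"]}

```bash
ls; mkdir -p pics
python3 - <<'E'
from workcell import get_state, imaging, env
import cv2,numpy as np
print(get_state()); print(env.tip_extent)
for n in ("scene","side"):
    p,d=imaging.grab_frame(n); cv2.imwrite(f"pics/{n}0.png",p); np.savez(f"{n}0.npz",p=p,d=d); print(imaging.get_calibration(n))
a=cv2.imread("pics/scene0.png");b=cv2.imread("pics/side0.png")
cv2.imwrite("pics/both0.png",cv2.resize(np.vstack([a,b]),(800,1200))[:, :])
E
```

```text
pics
{'time': 0.0, 'joint_pos': array([ 5.27062436e+01,  9.11366564e+00,  9.15734692e+01,  1.15351532e-03,
        7.94240525e+01, -1.20384986e+01]), 'qvel': array([ 0.01994997, -0.02825344,  0.06626284, -0.00141007,  0.01384744,
        0.04152716]), 'joint_torque': array([ 1.90719661e-04, -3.96006560e+01, -3.31423187e+01, -2.89262753e-04,
        8.40341585e-03, -1.16853641e-05]), 'ee_pos': array([0.24498068, 0.51955221, 0.2442956 ]), 'ee_rot': array([-1.79891494e+02, -2.42987837e-02,  1.54744506e+02]), 'ft_force': array([-0.57961843,  0.51229013,  0.83501345]), 'torque': array([ 0.01407109,  0.03385954, -0.0323966 ]), 'finger_force': 0.0, 'opening': 0.9984412684798978}
0.014
{'fx': 449.64232631478427, 'fy': 449.64232631478427, 'cx': 261.98301785732815, 'cy': 192.32889886995693, 'k1': -0.1744716865703362, 'xyz': array([ 0.30400228, -0.61696066,  0.7510264 ]), 'orientation': array([ 42.33405684,  -0.65677549, -30.35967865])}
{'fx': 435.94674502446327, 'fy': 435.94674502446327, 'cx': 253.2567362664313, 'cy': 191.03779265254371, 'k1': -0.01329441384941259, 'xyz': array([ 0.2561342 , -1.0100171 ,  0.52327904]), 'orientation': array([ 66.41347034,   0.3554865 , -21.17703278])}
```

View pics/scene0.png

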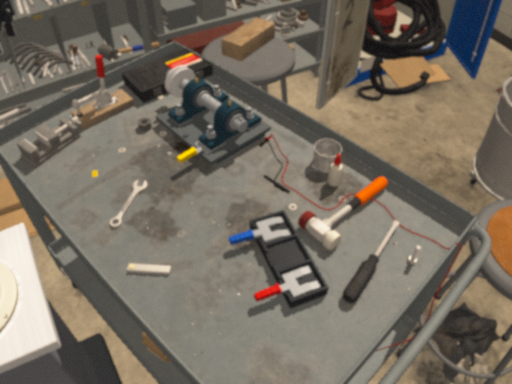

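View pics/side0.png

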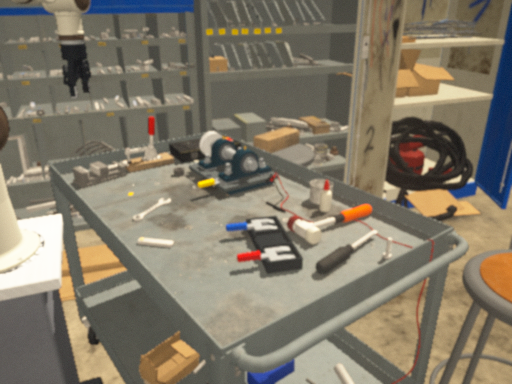

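The scene view shows the tray with the blue grip at (242,237), the red grip at (268,292), an empty middle pocket between them, and the yellow grip at (188,153) in front of the bearing. The side view shows the same layout, with nothing blocking the grips.

```bash
cat > h.py <<'E'
import cv2,numpy as np
from scipy.spatial.transform import Rotation as R
from workcell import get_state, imaging, env
def grab(n):
    c=imaging.get_calibration(n); p,d=imaging.grab_frame(n); return p,d,c
def rays(c,uv):
    uv=np.asarray(uv,float).reshape(-1,2)
    s=(uv-[c['cx'],c['cy']])/[c['fx'],c['fy']]; q=s.copy()
    for _ in range(20): q=s/(1+c['k1']*(q**2).sum(1,keepdims=True))
    cam=np.c_[q[:,0],-q[:,1],-np.ones(len(q))]
    return cam@R.from_euler('xyz',c['orientation'],degrees=True).as_matrix().T
def onplane(c,uv,z):
    r=rays(c,uv); return c['xyz']+r*((z-c['xyz'][2])/r[:,2])[:,None]
def cloud(c,d,mask):
    v,u=np.nonzero(mask&(d>0)); return c['xyz']+rays(c,np.c_[u,v])*d[v,u][:,None]
HS={'yellow':((22,150,120),(34,255,255)),'blue':((105,150,80),(120,255,255)),'red':((0,190,90),(6,255,255))}
def mask(p,col):
    return cv2.inRange(cv2.cvtColor(p,cv2.COLOR_BGR2HSV),*HS[col])>0
def rect(pts):
    (cx,cy),(w,h),a=cv2.minAreaRect((pts[:,:2]*1000).astype(np.float32))
    if w<h: w,h,a=h,w,a+90
    a=(a+90)%180-90
    return np.round([cx,cy,w,h,a],1)
def blob(m):
    n,l,s,ce=cv2.connectedComponentsWithStats(m.astype(np.uint8)); return [(s[i],ce[i].round(1),l==i) for i in range(1,n) if s[i][4]>25]
E
python3 - <<'E'
from h import *
for n in ("scene","side"):
    f=np.load(n+"0.npz");p,d=f['p'],f['d'];c=imaging.get_calibration(n)
    for k in HS:
        for s,ce,m in blob(mask(p,k)):
            q=cloud(c,d,m)
            if len(q)<20 or np.linalg.norm(q.mean(0)[:2])>1.2 or q[:,2].mean()<-.02: continue
            t=q[q[:,2]>np.percentile(q[:,2],90)-.006]
            print(n,k,ce,s[4],q.mean(0).round(3),np.percentile(q[:,2],[5,95]).round(3),rect(t))
E
```

```text
scene yellow [186.3 154.2] 163 [0.547 0.131 0.038] [0.002 0.046] [545.7 128.6  49.5  16.   13. ]
scene yellow [ 94.3 173.3] 29 [0.339 0.221 0.001] [-0.001  0.003] [339.3 220.8  21.6  11.9  75.9]
scene blue [241.4 236.6] 166 [ 0.547 -0.138  0.032] [0.027 0.035] [ 546.1 -136.5   46.5   15.6   -9.9]
scene red [99.5 65.5] 118 [0.45  0.449 0.142] [0.116 0.167] [452.9 451.8  15.5  12.9  -7.9]
scene red [337.5 159.5] 31 [ 0.815 -0.088  0.075] [0.067 0.085] [816.3 -88.2   4.5   4.2  -5.3]
scene red [267.5 291.9] 185 [ 0.527 -0.272  0.033] [0.029 0.036] [ 527.5 -272.8   48.1   16.7   -1.1]
side yellow [205.8 182.6] 114 [0.55  0.143 0.035] [0.001 0.046] [545.8 126.9  47.9  17.   11.3]
side blue [21.6 10.9] 299 [0.063 1.156 0.495] [0.484 0.506] [  64.4 1155.2  162.3   23.2    2.5]
side blue [236.4 226. ] 107 [ 0.547 -0.139  0.032] [0.027 0.037] [ 546.7 -139.9   44.8   15.1   -7.2]
side red [151.  125.2] 83 [0.45  0.448 0.143] [0.117 0.167] [452.4 449.   15.2  12.8 -20.7]
side red [249.1 255.6] 145 [ 0.529 -0.273  0.032] [0.026 0.036] [ 527.4 -272.3   47.7   16.6   -3.7]
```

Run:
```python
from h import *
s=get_state();c=imaging.get_calibration('wrist')
T=R.from_euler('xyz',s['ee_rot'],degrees=True)
print(T.inv().apply(c['xyz']-s['ee_pos']), (T.inv()*R.from_euler('xyz',c['orientation'],degrees=True)).as_matrix().round(3),c['fx'],c['k1'])
# target: TCP over yellow seen; tool yaw 192, position 
for tgt,yaw in (((.53,.12,.25),192.),):
    print(T.inv().apply(np.array(tgt)-s['ee_pos'])*1000)
```

```text
[ 0.08285059 -0.00049368 -0.12781694] [[-0.001  0.948  0.318]
 [ 1.     0.001  0.   ]
 [ 0.     0.318 -0.948]] 270.81377902134625 -0.05252716604245181
[-428.24178084 -239.8246038    -5.35576401]
```

>>> {"method": "drive_tool", "body": {"rows": [[[-47,-27,0,0,0,0,40],[-47,-27,0,0,0,0,40],[-47,-27,0,0,0,0,40],[-48,-26,0,0,0,0,40],[-48,-26,0,0,0,0,40],[-48,-27,0,0,0,0,40],[-48,-27,0,0,0,0,40],[-48,-27,0,0,0,0,40],[-47,-26,0,0,0,-9.3,40],[0,0,0,0,0,-9.3,40],[0,0,0,0,0,-9.3,40],[0,0,0,0,0,-9.4,40]]], "force": 60}}

```text
time: 1.6
ee_pos: [0.5297, 0.1201, 0.2447]
ee_rot: [180.0, -0.1, -167.7]
ft_force: [0.4, -0.1, 0.8]
opening: 0.471
finger_force: 0.0
```

Run:
```python
from h import *
print(get_state()['time'])
p,d,c=grab('wrist'); s=get_state(); print(s['ee_pos'],s['ee_rot'])
cv2.imwrite('pics/w1.png',p); np.savez('w1.npz',p=p,d=d,c=c)
for S,ce,m in blob(mask(p,'yellow')):
    q=cloud(c,d,m); t=q[q[:,2]>np.percentile(q[:,2],90)-.006]; print(ce,S[4],q.mean(0),np.percentile(q[:,2],[5,95]),rect(t))
```

```text
1.6
[0.52973194 0.12019158 0.24470363] [ 1.79986213e+02 -6.68181123e-02 -1.67393241e+02]
[370.5  41.6] 186 [ 3.39982304e-01  2.21309087e-01 -1.07019694e-04] [-0.00158497  0.00123172] [340.2 221.2  21.   13.5  72.8]
[262.8 190.7] 482 [0.54706835 0.12929183 0.03849839] [-0.00074757  0.04449111] [546.5 128.3  48.9  17.   13.7]
[483.5 326.5] 352 [0.69785375 0.53685828 0.03815027] [0.03688434 0.03928963] [699.8 537.5  96.1  17.1   6.8]
```

View pics/w1.png

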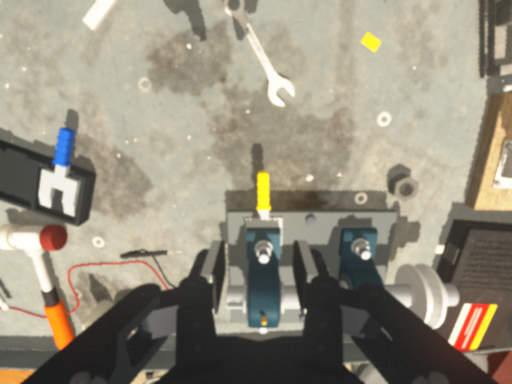

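Wrist view, top towards the robot: the yellow grip is at (263,190) and the right-hand bearing's stud at (264,248). The bed's front edge runs from about (228,212) to (396,210), and the left bearing's stud is at (360,247).

Run:
```python
from h import *
f=np.load('w1.npz',allow_pickle=True);p,d,c=f['p'],f['d'],f['c'].item()
v,u=np.mgrid[185:300,215:410]; m=np.zeros(d.shape,bool); m[185:300,215:410]=True
q=(c['xyz']+rays(c,np.c_[u.ravel(),v.ravel()])*d[v,u].ravel()[:,None]).reshape(*u.shape,3)
z=q[...,2]
E=[]
for j in range(u.shape[1]):
    ii=np.nonzero((z[:,j]>.024)&(z[:,j]<.036))[0]
    if len(ii): E.append(q[ii[0],j])
E=np.array(E); 
for _ in range(6):
    k=np.polyfit(E[:,1],E[:,0],1); r=E[:,0]-np.polyval(k,E[:,1]); E=E[abs(r)<max(.0015,1.5*r.std())] if _<5 else E
yaw=-np.degrees(np.arctan(k[0])); print('front edge yaw',yaw,len(E),E[:,1].min(),E[:,1].max(),'plate z',np.median(z[(z>.025)&(z<.035)]))
# stud tops
pts=q.reshape(-1,3)
for y0,y1 in ((.09,.17),(.2,.27)):
    s=pts[(pts[:,2]>.076)&(pts[:,2]<.088)&(pts[:,1]>y0)&(pts[:,1]<y1)&(pts[:,0]<.66)]
    print(len(s),s.mean(0) if len(s) else '',np.ptp(s,axis=0) if len(s) else '')
    if len(s): print(rect(s), (s[:,0].mean()-np.polyval(k,s[:,1].mean()))*np.cos(np.radians(yaw)))
# yellow grip axis from mask with plane z=.044 
my=mask(p,'yellow'); my[:150]=0; my[300:]=0; my[:,:200]=0; my[:,330:]=0
cs,_=cv2.findContours(my.astype(np.uint8),0,1); cc=max(cs,key=cv2.contourArea)[:,0]
print('grip via plane',rect(onplane(c,cc,.044)))
```

```text
front edge yaw 12.155122348732906 157 0.08848816371121168 0.31628687295298985 plate z 0.02931414011339445
316 [0.63570289 0.14738811 0.08202096] [0.04402975 0.03876551 0.01196759]
[632.7 143.6  40.9  36.  -67.7] 0.05808117737007501
143 [0.62485534 0.26117659 0.08206899] [0.02572074 0.01448219 0.01194666]
[626.6 259.7  28.9   9.1 -27.7] 0.07143602470842984
grip via plane [544.6 129.6  50.3  19.4  12.3]
```

>>> {"method": "drive_tool", "body": {"rows": [[[-12.8,4.9,40,0,0,0,40],[0,0,50,0,0,0,40],[0,0,50,0,0,0,40],[0,0,40,0,0,0,40],[0,0,20,0,0,0,40],[0,0,10,0,0,0,40],[0,0,0,0,0,0,40]]]}}

```text
time: 2.52
ee_pos: [0.5412, 0.1278, 0.035]
ee_rot: [180.0, -0.1, -168.0]
ft_force: [-0.4, -0.6, 0.6]
opening: 0.467
finger_force: 0.0
```

Run:
```python
from h import *
p,d,c=grab('wrist'); s=get_state(); print(s['ee_pos'],s['ee_rot'])
cv2.imwrite('pics/w2.png',p); np.savez('w2.npz',p=p,d=d,c=c)
```

```text
[0.54199188 0.127855   0.03590183] [-1.79992187e+02  4.81252445e-02 -1.67995125e+02]
```

View pics/w2.png

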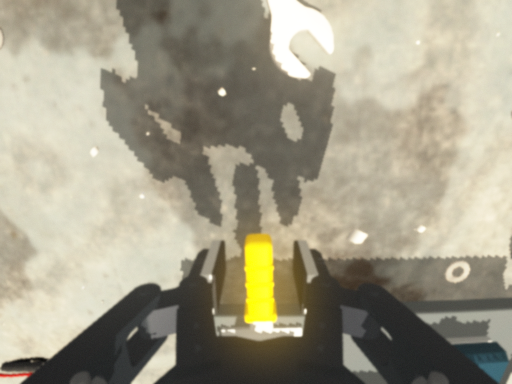

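The yellow grip sits centred between the open pads, at (259,280). I'll close on it and draw it out.

>>> {"method": "drive_tool", "body": {"rows": [[[0,0,0,0,0,0,8],[0,0,0,0,0,0,8],[0,0,0,0,0,0,8],[0,0,0,0,0,0,8]]], "force": 60}}

```text
time: 3.08
ee_pos: [0.5424, 0.1278, 0.0363]
ee_rot: [-180.0, 0.1, -168.0]
ft_force: [0.1, 0.2, 6.0]
opening: 0.149
finger_force: 61.9
```

>>> {"method": "drive_tool", "body": {"rows": [[[5,0,0,0,0,0,8],[15,0,0,0,0,0,8],[20,0,0,0,0,0,8],[25,0,0,0,0,0,8],[25,0,0,0,0,0,8],[25,0,0,0,0,0,8],[0,0,-30,0,0,0,8],[0,0,-50,0,0,0,8],[0,0,-50,0,0,0,8],[0,0,0,0,0,0,8]]]}}

```text
time: 4.32
ee_pos: [0.4312, 0.1038, 0.1689]
ee_rot: [-179.9, 0.4, -167.9]
ft_force: [-0.3, -0.3, -0.7]
opening: 0.147
finger_force: 61.2
```

Run:
```python
from h import *
p,d,c=grab('wrist'); s=get_state(); print(s['time'],s['ee_pos'],s['ee_rot'],s['opening'],s['finger_force'])
cv2.imwrite('pics/w3.png',p); np.savez('w3.npz',p=p,d=d,c=c)
```

```text
4.375 [0.42949994 0.10380784 0.16629011] [-1.79964474e+02  1.40174659e-01 -1.67951403e+02] 0.1495771401309639 61.16269111633301
```

View pics/w3.png

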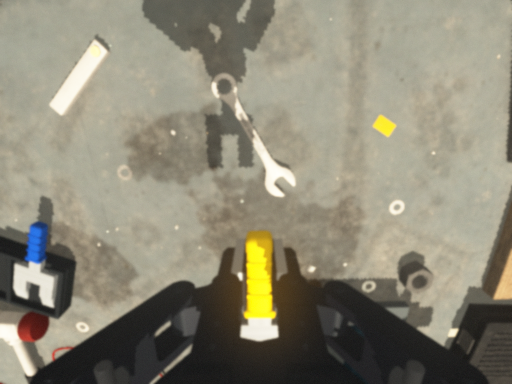

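The yellow shim is held, with its grip at (259,275) and the white steel of the tab below it. Next I'll look at the tray.

>>> {"method": "drive_tool", "body": {"rows": [[[4,-51,-11,0,0,0,8],[4,-51,-11,0,0,0,8],[4,-51,-11,0,0,0,8],[4,-51,-11,0,0,0,8],[4,-51,-11,0,0,0,8],[5,-51,-10,0,0,10,8],[0,0,0,0,0,10,8],[0,0,0,0,0,0,8],[0,0,0,0,0,0,8]]]}}

```text
time: 5.5
ee_pos: [0.4677, -0.1996, 0.2286]
ee_rot: [179.9, -0.2, 172.2]
ft_force: [-0.1, 0.3, -0.6]
opening: 0.147
finger_force: 61.2
```

Run:
```python
from h import *
c0=imaging.get_calibration('wrist')
p,d,c=grab('wrist'); s=get_state(); print(s['time'],s['ee_pos'],s['ee_rot'])
cv2.imwrite('pics/w4.png',p); np.savez('w4.npz',p=p,d=d,c=c,e=s['ee_pos'],r=s['ee_rot'])
T=R.from_euler('xyz',s['ee_rot'],degrees=True)
for k in HS:
    for S,ce,m in blob(mask(p,k)):
        q=cloud(c,d,m)
        if len(q)<30: continue
        t=q[q[:,2]>np.percentile(q[:,2],90)-.006]; print(k,ce,S[4],q.mean(0).round(4),np.percentile(q[:,2],[5,95]).round(4),rect(t))
        if k=='yellow': print(' tool', rect(T.inv().apply(t-s['ee_pos'])), T.inv().apply(t-s['ee_pos']).mean(0))
```

```text
5.55 [ 0.46793049 -0.1996702   0.22905405] [ 1.79934633e+02 -1.16591128e-01  1.72228434e+02]
yellow [259.  275.3] 2219 [ 0.4694 -0.2001  0.234 ] [0.2299 0.2362] [ 471.6 -200.    50.1   16.9   -8.9]
 tool [-3.6  0.2 50.1 16.9  1.1] [-0.0018544  -0.00025715 -0.00604578]
blue [314.1 229.6] 344 [ 0.5455 -0.137   0.033 ] [0.0314 0.0345] [ 545.7 -135.6   47.3   16.3  -11.2]
red [211.7 229.1] 342 [ 0.5265 -0.2701  0.0328] [0.0301 0.0345] [ 526.4 -269.4   47.5   15.9   -9.7]
```

View pics/w4.png

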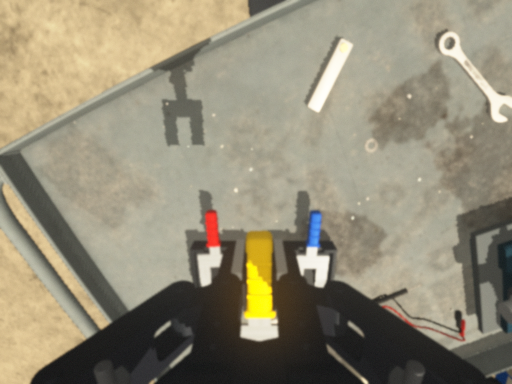

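The red grip is at (212,229), the blue one at (314,229), and the yellow shim is held at (259,275), roughly in line with the tray. I'll get the tray outline from the unobstructed scene and side frames.

Run:
```python
from h import *
for n in ("scene","side"):
    f=np.load(n+"0.npz");p,d=f['p'],f['d'];c=imaging.get_calibration(n)
    q=cloud(c,d,(p.max(2)<75)); q=q[(q[:,2]>.022)&(q[:,2]<.034)&(q[:,0]>.5)&(q[:,0]<.72)&(q[:,1]>-.36)&(q[:,1]<-.05)]
    # largest dense part
    g=np.zeros((240,330),np.uint8); ij=((q[:,:2]-[.49,-.37])*1000).astype(int); g[ij[:,0],ij[:,1]]=1
    g=cv2.morphologyEx(g,cv2.MORPH_CLOSE,np.ones((9,9)))
    nn,l,s,ce=cv2.connectedComponentsWithStats(g); k=1+s[1:,4].argmax()
    q=q[l[ij[:,0],ij[:,1]]==k]; r=rect(q); print(n,len(q),r,np.median(q[:,2]))
    th=np.radians(r[4]-90 if r[4]>0 else r[4]+90); x=np.array([np.cos(th),np.sin(th)]); print('yaw',np.degrees(th),'mid grip',r[:2]-x*70)
```

```text
scene 767 [ 604.9 -212.9  204.2   77.4   82.1] 0.026764359182802733
yaw -7.900000000000007 mid grip [ 535.56433757 -203.27888178]
side 312 [ 603.3 -230.3  125.6   75.2   82.3] 0.02708171599650394
yaw -7.700000000000003 mid grip [ 533.93117602 -220.92096702]
```

>>> {"method": "drive_tool", "body": {"rows": [[[-32,3,30,0,0,0,8],[-32,3,50,0,0,0,8],[0,0,50,0,0,0,8],[0,0,40,0,0,0,8],[0,0,0,0,0,0,8],[0,0,0,0,0,0,8]]]}}

```text
time: 6.3
ee_pos: [0.5337, -0.2039, 0.062]
ee_rot: [-179.9, 0.1, 172.1]
ft_force: [-0.2, 0.2, 0.5]
opening: 0.147
finger_force: 61.1
```

Run:
```python
from h import *
p,d,c=grab('scene'); s=get_state(); print(s['time'],s['ee_pos'],s['ee_rot'],s['ft_force'])
cv2.imwrite('pics/s5.png',cv2.resize(p[190:330,190:360],None,fx=4,fy=4,interpolation=cv2.INTER_CUBIC))
```

```text
6.35 [ 0.53424799 -0.20432016  0.06279613] [-179.8957959     0.22052118  172.09747394] [-0.10302105 -0.22999791 -0.33041356]
```

View pics/s5.png

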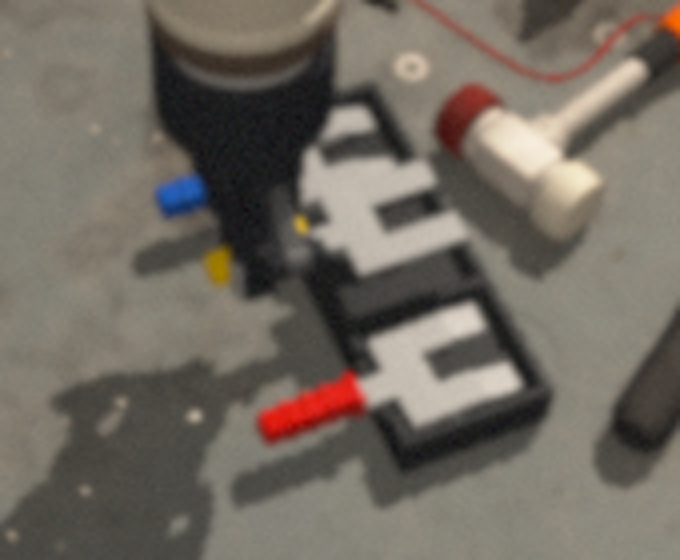

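The yellow shim hangs level over the middle pocket, its steel at (385,215) in the crop, and red and blue have not moved. I'll lower it now.

>>> {"method": "drive_tool", "body": {"rows": [[[1,0.7,15,0,0,0,8],[0,0,12,0,0,0,8],[0,0,6,0,0,0,8],[0,0,2,0,0,0,8],[0,0,0,0,0,0,8],[0,0,0,0,0,0,8]]]}}

```text
time: 7.1
ee_pos: [0.5318, -0.2028, 0.0262]
ee_rot: [180.0, -0.0, 172.1]
ft_force: [-5.0, 2.0, 9.2]
opening: 0.144
finger_force: 62.5
```

>>> {"method": "drive_tool", "body": {"rows": [[[0,0,0,0,0,0,36],[0,0,0,0,0,0,36],[0,0,0,0,0,0,36],[0,0,-40,0,0,0,36],[0,0,-60,0,0,0,36],[0,0,-60,0,0,0,36],[0,0,0,0,0,0,36],[0,0,0,0,0,0,36]]]}}

```text
time: 8.1
ee_pos: [0.5315, -0.2026, 0.1847]
ee_rot: [180.0, -0.0, 172.0]
ft_force: [-0.7, 0.1, -0.9]
opening: 0.422
finger_force: 0.0
```

Run:
```python
from h import *
p,d,c=grab('wrist'); s=get_state(); print(s['time'],s['ee_pos'],s['ee_rot'])
cv2.imwrite('pics/w6.png',p); np.savez('w6.npz',p=p,d=d,c=c,e=s['ee_pos'],r=s['ee_rot'])
f,g,cs=grab('scene')
for p,d,c in ((p,d,c),(f,g,cs)):
  for k in HS:
    for S,ce,m in blob(mask(p,k)):
        q=cloud(c,d,m)
        if len(q)<30 or abs(q[:,1].mean()+.2)>.12 or q[:,0].mean()>.7: continue
        t=q[q[:,2]>np.percentile(q[:,2],90)-.006]; print(k,ce,S[4],q.mean(0).round(4),np.percentile(q[:,2],[5,95]).round(4),rect(t))
        cc=max(cv2.findContours(m.astype(np.uint8),0,1)[0],key=cv2.contourArea)[:,0]
        # tilt along axis
        th=np.radians(-8); a=t[:,:2]@[np.cos(th),np.sin(th)]; print('  slope',np.polyfit(a,t[:,2],1)[0].round(3))
```

```text
8.15 [ 0.53091672 -0.20219231  0.18361427] [ 1.79928899e+02 -1.50396590e-01  1.72044056e+02]
yellow [258.9 192.4] 620 [ 0.5362 -0.2034  0.0313] [0.0237 0.0343] [ 536.2 -203.6   49.6   16.7   -8.7]
  slope 0.014
blue [320.9 193.2] 506 [ 0.5459 -0.1369  0.0331] [0.0319 0.0344] [ 546.1 -135.3   47.2   17.2  -11.8]
  slope 0.003
red [197.1 192.8] 532 [ 0.5268 -0.2698  0.0331] [0.0313 0.0345] [ 526.8 -271.4   48.    17.3   -4.5]
  slope 0.001
yellow [253.6 262.7] 232 [ 0.5382 -0.202   0.0284] [-0.0007  0.0354] [ 536.2 -202.1   47.5   16.9  -11.4]
  slope -0.022
blue [241.4 236.7] 165 [ 0.5464 -0.1388  0.0325] [0.0283 0.0353] [ 545.8 -136.7   45.8   16.3   -9. ]
  slope 0.003
red [267.6 291.9] 184 [ 0.5274 -0.2721  0.0329] [0.029  0.0356] [ 527.8 -272.5   48.6   16.3   -0. ]
  slope -0.001
```

View pics/w6.png

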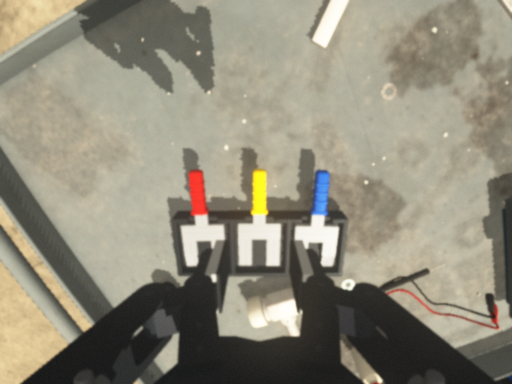

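The yellow shim lies flat in the middle pocket, its grip at (260,190) sticking out through the notch in line with red (197,192) and blue (321,193). Next I'll get the red yaw and the stud position.

Run:
```python
from h import *
f=np.load('w6.npz',allow_pickle=True);p,d,c=f['p'],f['d'],f['c'].item()
for k in HS:
    m=mask(p,k); m[:150]=0;m[240:]=0;m[:,:150]=0;m[:,350:]=0
    v,u=np.nonzero(m); q=onplane(c,np.c_[u,v],.031)[:,:2]; L=cv2.fitLine(q.astype(np.float32),2,0,.01,.01).ravel(); print(k,q.mean(0),np.degrees(np.arctan2(L[1],L[0]))%180)
f=np.load('w1.npz',allow_pickle=True)
src=[('w1',f['p'],f['d'],f['c'].item())]+[(n,*(np.load(n+'0.npz')[k] for k in 'pd'),imaging.get_calibration(n)) for n in ('scene','side')]
yaw=np.radians(12.15); X=np.array([np.cos(yaw),np.sin(yaw)]);Y=np.array([-X[1],X[0]])
g=np.array([.546,.1285])
for n,p,d,c in src:
    q=cloud(c,d,np.ones(d.shape,bool)); l=np.c_[(q[:,:2]-g)@X,(q[:,:2]-g)@Y,q[:,2]]*1000
    def rng(m): 
        a=l[m]; return len(a), a.mean(0).round(1), np.percentile(a,[3,97],axis=0).round(1).tolist()
    near=(abs(l[:,0]-70)<16)&(abs(l[:,1])<18)
    for z0,z1 in ((73,90),(78,90),(56,73)): print(n,z0,z1,rng(near&(l[:,2]>z0)&(l[:,2]<z1)))
    print(n,'foot top',rng((l[:,2]>44)&(l[:,2]<53)&(abs(l[:,1])<35)&(l[:,0]>40)&(l[:,0]<68)))
    e=l[(l[:,2]>26)&(l[:,2]<33)&(l[:,1]>30)&(l[:,1]<130)&(l[:,0]<60)]; print(n,'edge',np.percentile(e[:,0],[2,5,20]).round(1), 'right side',np.percentile(l[(l[:,2]>26)&(l[:,2]<33)&(l[:,0]>30)&(l[:,0]<100)&(l[:,1]>-80)&(l[:,1]<0)][:,1],[1,3]))
```

```text
yellow [ 0.53625981 -0.20340697] 172.47473
blue [ 0.54664856 -0.13653187] 171.85251
red [ 0.52731912 -0.27040845] 172.74646
w1 73 90 (104, array([74.1,  0.6, 80. ]), [[69.2, -5.5, 74.1], [80.4, 6.8, 82.5]])
w1 78 90 (81, array([75. ,  0.8, 81.1]), [[69.6, -4.3, 79.6], [81.2, 6.8, 82.5]])
w1 56 73 (154, array([70.6,  0.3, 63.8]), [[65.3, -8.7, 56.2], [79.2, 10.2, 72.5]])
w1 foot top (376, array([59.8,  1.2, 47.6]), [[53.4, -20.3, 44.7], [66.9, 22.4, 49.6]])
w1 edge [33.4 33.8 37.1] right side [-48.8330663  -48.13999366]
scene 73 90 (30, array([74.3,  0.5, 79.2]), [[69.4, -5.0, 74.4], [80.8, 5.9, 83.1]])
scene 78 90 (19, array([74.6,  1.7, 81.4]), [[70.3, -3.8, 78.3], [80.2, 7.4, 83.2]])
scene 56 73 (61, array([72.4, -2.8, 63.7]), [[65.6, -10.5, 56.4], [82.2, 7.3, 72.2]])
scene foot top (104, array([59.7, -0.5, 48.2]), [[52.5, -22.7, 44.5], [67.4, 23.7, 51.3]])
scene edge [-331.9 -310.8   34.6] right side [-50.1719842  -49.12280882]
side 73 90 (15, array([73. , -2.7, 80.2]), [[69.2, -8.6, 75.1], [77.4, 3.4, 83.8]])
side 78 90 (11, array([73.4, -3.1, 81.8]), [[69.1, -8.6, 78.3], [77.5, 3.4, 83.8]])
side 56 73 (37, array([71.8, -4.6, 64.1]), [[64.4, -11.9, 57.6], [79.4, 3.0, 72.7]])
side foot top (55, array([59.2, -3.3, 48.7]), [[52.8, -24.2, 44.7], [66.9, 22.8, 51.9]])
side edge [-333.8 -332.5   31.8] right side [-52.22532238 -51.88928446]
```

>>> {"method": "drive_tool", "body": {"rows": [[[-1.2,-34.4,20,0,0,0,36],[-1.2,-34.4,30,0,0,0,36],[0,0,40,0,0,0,36],[0,0,30,0,0,0,36],[0,0,20,0,0,0,36],[0,0,0,0,0,0,36]]]}}

```text
time: 8.95
ee_pos: [0.5232, -0.2699, 0.0429]
ee_rot: [179.9, -0.2, 172.0]
ft_force: [-0.6, 0.3, 1.0]
opening: 0.421
finger_force: 0.0
```

>>> {"method": "drive_tool", "body": {"rows": [[[0,0,10,0,0,0,36],[0,0,7,0,0,0,36],[0,0,0,0,0,0,36],[0,0,0,0,0,0,8],[0,0,0,0,0,0,8],[0,0,0,0,0,0,8],[0,0,0,0,0,0,8]]], "force": 90}}

```text
time: 9.82
ee_pos: [0.5249, -0.2715, 0.0288]
ee_rot: [-180.0, 0.0, 172.0]
ft_force: [-1.3, 0.7, 3.4]
opening: 0.138
finger_force: 90.2
```

>>> {"method": "drive_tool", "body": {"rows": [[[0,0,-10,0,0,0,8],[0,0,-30,0,0,0,8],[0,0,-50,0,0,0,8],[0,0,-50,0,0,0,8],[0,0,0,0,0,0,8],[0,0,0,0,0,0,8]]]}}

```text
time: 10.58
ee_pos: [0.5241, -0.2708, 0.1676]
ee_rot: [180.0, -0.1, 172.0]
ft_force: [-0.6, 0.4, -1.1]
opening: 0.135
finger_force: 89.8
```

Run:
```python
from h import *
p,d,c=grab('wrist'); s=get_state(); print(s['time'],s['ee_pos'],s['ee_rot'])
cv2.imwrite('pics/w7.png',p); np.savez('w7.npz',p=p,d=d,c=c,e=s['ee_pos'],r=s['ee_rot'])
T=R.from_euler('xyz',s['ee_rot'],degrees=True)
for k in HS:
    for S,ce,m in blob(mask(p,k)):
        q=cloud(c,d,m)
        if len(q)<60: continue
        t=q[q[:,2]>np.percentile(q[:,2],90)-.006]; print(k,ce,S[4],q.mean(0).round(4),np.percentile(q[:,2],[5,95]).round(4),rect(t))
        if k=='red' and S[4]>1000:
            w=T.inv().apply(t-s['ee_pos']); print(' tool', rect(w), w.mean(0)); L=cv2.fitLine(w[:,:2].astype(np.float32),2,0,.01,.01).ravel(); print(np.degrees(np.arctan(L[1]/L[0])), np.polyfit(w[:,0],w[:,2],1))
```

```text
10.625 [ 0.52365147 -0.27039595  0.16656151] [ 1.79900643e+02 -1.61984159e-01  1.72045231e+02]
yellow [324.8 195.4] 734 [ 0.536  -0.2042  0.0316] [0.0259 0.0343] [ 535.9 -205.1   49.2   17.7   -4.9]
blue [390.  195.9] 539 [ 0.5455 -0.1374  0.0331] [0.0315 0.0344] [ 546.3 -136.7   48.    15.4   -8.6]
red [259.  269.6] 1933 [ 0.5231 -0.2709  0.1716] [0.1688 0.173 ] [ 526.  -271.2   48.9   13.    -8.8]
 tool [-2.5 -0.5 48.9 13.   0.9] [-4.99931345e-05 -5.64208783e-04 -5.19172220e-03]
-0.11778432 [ 0.02557129 -0.00519044]
```

View pics/w7.png

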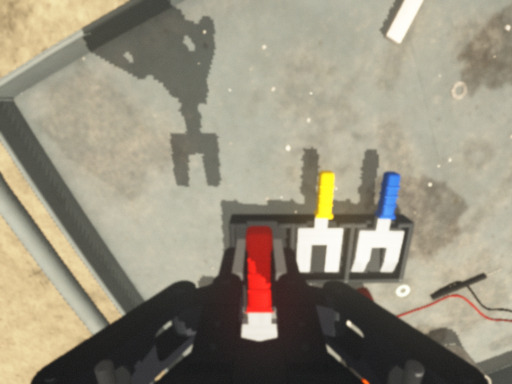

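Red is held straight at (259,270), and yellow (325,196) and blue (390,196) are still in their pockets. Next I'll carry red to the bed's front.

>>> {"method": "drive_tool", "body": {"rows": [[[10.8,47.5,0,0,0,0,8],[10.8,47.5,0,0,0,0,8],[10.8,47.5,0,0,0,0,8],[10.8,47.5,0,0,0,0,8],[10.8,47.4,0,0,0,0,8],[10.8,47.4,0,0,0,0,8],[10.8,47.4,0,0,0,0,8],[10.8,47.4,0,0,0,-10,8],[0,0,0,0,0,-10.1,8],[0,0,0,0,0,0,8],[0,0,0,0,0,0,8]]]}}

```text
time: 12.0
ee_pos: [0.491, 0.1163, 0.1673]
ee_rot: [180.0, -0.1, -168.1]
ft_force: [0.5, 0.6, -0.8]
opening: 0.142
finger_force: 89.7
```

```bash
cat > loc.py <<'E'
from h import *
import sys
yaw=np.radians(12.15); X=np.array([np.cos(yaw),np.sin(yaw)]);Y=np.array([-X[1],X[0]]); stud=np.array([619.3,144.9])
def tcp():
    s=get_state(); v=s['ee_pos'][:2]*1000-stud; print('t',s['time'],'TCP in stud frame',(v@X).round(1),(v@Y).round(1),'z',(s['ee_pos'][2]*1000).round(1),'rot',s['ee_rot'].round(2),'F',s['ft_force'].round(1),'along',(s['ft_force'][:2]@X).round(1)); return s
E
python3 - <<'E'
from loc import *
p,d,c=grab('wrist'); s=tcp(); T=R.from_euler('xyz',s['ee_rot'],degrees=True)
for i in range(2): tcp(); imaging.grab_frame('scene')
m=max(blob(mask(p,'red')),key=lambda b:b[0][4])[2]; q=cloud(c,d,m); t=q[q[:,2]>np.percentile(q[:,2],90)-.006]
v=t[:,:2]*1000-stud; print('grip in stud frame', rect(np.c_[v@X,v@Y]/1000))
# scene view of stud vs top bright steel of shim
cv2.imwrite('pics/w8.png',p)
E
```

```text
t 12.05 TCP in stud frame -131.2 -1.2 z 167.6 rot [ 1.7998e+02 -8.0000e-02 -1.6805e+02] F [-0.1 -0.  -0.6] along -0.1
t 12.05 TCP in stud frame -131.2 -1.2 z 167.6 rot [ 1.7998e+02 -8.0000e-02 -1.6805e+02] F [-0.1 -0.  -0.6] along -0.1
t 12.1 TCP in stud frame -131.1 -1.2 z 167.8 rot [ 1.7999e+02 -6.0000e-02 -1.6802e+02] F [ 0.4 -0.6 -0.4] along 0.3
grip in stud frame [-129.5   -1.1   49.    13.1   -0.3]
```

>>> {"method": "drive_tool", "body": {"rows": [[[0,1,40,0,0,0,8],[0,0,40,0,0,0,8],[0,0,35,0,0,0,8],[0,0,10,0,0,0,8],[0,0,0,0,0,0,8],[0,0,0,0,0,0,8]]]}}

```text
time: 12.9
ee_pos: [0.493, 0.1176, 0.045]
ee_rot: [-180.0, 0.2, -167.9]
ft_force: [-0.4, 0.6, -0.6]
opening: 0.139
finger_force: 89.8
```

Run:
```python
from loc import *
a=grab('side')[0];b,d,c=grab('scene'); s=tcp()
A=cv2.resize(a[140:210,170:270],(800,560),interpolation=cv2.INTER_CUBIC)
cv2.imwrite('pics/b9.png',np.vstack([cv2.resize(a[140:210,170:290],(514,300),interpolation=cv2.INTER_CUBIC),cv2.resize(b[90:160,150:270],(514,300),interpolation=cv2.INTER_CUBIC)]))
```

```text
t 13.0 TCP in stud frame -129.5 -0.0 z 44.9 rot [-1.7996e+02  1.7000e-01 -1.6787e+02] F [ 0.2  0.4 -0.8] along 0.3
```

View pics/b9.png

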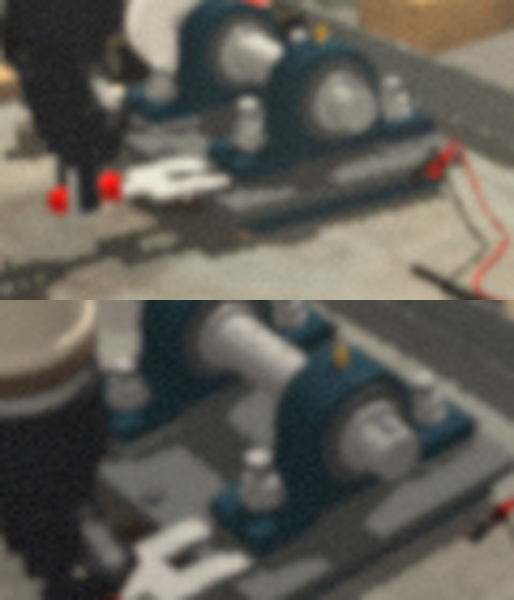

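The side and scene crops show the red prongs level in front of the foot, near (220,180) in the upper crop and (230,545) in the lower, with the slot facing the stud. I'll lower onto the plate.

>>> {"method": "drive_tool", "body": {"rows": [[[0,0,4,0,0,0,8],[0,0,2,0,0,0,8],[0,0,1,0,0,0,8],[0,0,0,0,0,0,8]]]}}

```text
time: 13.5
ee_pos: [0.4917, 0.1177, 0.0369]
ee_rot: [-180.0, 0.0, -167.8]
ft_force: [-4.1, -0.9, 6.2]
opening: 0.138
finger_force: 90.7
```

>>> {"method": "drive_tool", "body": {"rows": [[[0,0,0.5,0,0,0,8],[0,0,0,0,0,0,8]]]}}

```text
time: 13.75
ee_pos: [0.4917, 0.1177, 0.0365]
ee_rot: [-180.0, 0.0, -167.8]
ft_force: [-4.5, -0.6, 7.3]
opening: 0.139
finger_force: 90.8
```

>>> {"method": "drive_tool", "body": {"rows": [[[0,0,0.5,0,0,0,8],[0,0,0,0,0,0,8]]]}}

```text
time: 14.0
ee_pos: [0.4917, 0.1177, 0.0361]
ee_rot: [-180.0, 0.0, -167.8]
ft_force: [-6.2, -1.2, 8.4]
opening: 0.139
finger_force: 91.0
```

>>> {"method": "drive_tool", "body": {"rows": [[[0,0,-1,0,0,0,8],[-3,0,0,0,0,0,8],[-3,0,0,0,0,0,8],[0,0,0,0,0,0,8]]]}}

```text
time: 14.5
ee_pos: [0.4979, 0.119, 0.0371]
ee_rot: [-180.0, 0.1, -167.8]
ft_force: [-3.7, -0.8, 7.0]
opening: 0.136
finger_force: 90.8
```

>>> {"method": "drive_tool", "body": {"rows": [[[-3,0,0,0,0,0,8],[-3,0,0,0,0,0,8],[-3,0,0,0,0,0,8],[0,0,0,0,0,0,8]]]}}

```text
time: 15.0
ee_pos: [0.5067, 0.1209, 0.0372]
ee_rot: [-180.0, 0.0, -167.8]
ft_force: [-4.0, 0.2, 7.6]
opening: 0.139
finger_force: 90.9
```

Run:
```python
from loc import *
tcp()
```

```text
t 15.0 TCP in stud frame -115.2 0.2 z 37.2 rot [-1.7998e+02  5.0000e-02 -1.6784e+02] F [-4.   0.2  7.6] along -3.9
```

>>> {"method": "drive_tool", "body": {"rows": [[[-3,0,-0.5,0,0,0,8],[-3,0,0,0,0,0,8],[-3,0,0,0,0,0,8],[0,0,0,0,0,0,8]]]}}

```text
time: 15.5
ee_pos: [0.5141, 0.1225, 0.0374]
ee_rot: [-180.0, -0.2, -167.8]
ft_force: [-8.1, -1.8, 10.8]
opening: 0.138
finger_force: 91.4
```

>>> {"method": "drive_tool", "body": {"rows": [[[-3,0,0,0,0,0,8],[-3,0,0,0,0,0,8],[-3,0,0,0,0,0,8],[0,0,0,0,0,0,8]]]}}

```text
time: 16.0
ee_pos: [0.5207, 0.1244, 0.0367]
ee_rot: [180.0, -0.4, -167.8]
ft_force: [-13.8, -2.7, 14.2]
opening: 0.144
finger_force: 92.1
```

Run:
```python
from loc import *
tcp()
```

```text
t 16.0 TCP in stud frame -100.7 0.7 z 36.7 rot [ 179.96   -0.45 -167.8 ] F [-13.8  -2.7  14.2] along -14.1
```

>>> {"method": "drive_tool", "body": {"rows": [[[0,0,-1.5,0,0,0,8],[0,0,0,0,0,0,8]]]}}

```text
time: 16.25
ee_pos: [0.5207, 0.1244, 0.0376]
ee_rot: [180.0, -0.4, -167.8]
ft_force: [-9.5, -1.6, 7.0]
opening: 0.136
finger_force: 91.1
```

>>> {"method": "drive_tool", "body": {"rows": [[[-3,0,0,0,0,0,8],[-3,0,0,0,0,0,8],[-3,0,0,0,0,0,8],[0,0,0,0,0,0,8]]]}}

```text
time: 16.75
ee_pos: [0.5296, 0.1263, 0.0379]
ee_rot: [180.0, -0.4, -167.8]
ft_force: [-10.3, -3.0, 9.8]
opening: 0.137
finger_force: 91.6
```

Run:
```python
from loc import *
p,d,c=grab('wrist'); s=tcp()
m=max(blob(mask(p,'red')),key=lambda b:b[0][4])[2]; q=cloud(c,d,m); t=q[q[:,2]>np.percentile(q[:,2],90)-.006]
T=R.from_euler('xyz',s['ee_rot'],degrees=True); w=T.inv().apply(t-s['ee_pos']); v=t[:,:2]*1000-stud
print('tool',rect(w),'stud frame', rect(np.c_[v@X,v@Y]/1000),'top slope',np.polyfit(v@X/1000,t[:,2],1),np.polyfit(v@Y/1000,t[:,2],1)[0])
```

```text
t 16.8 TCP in stud frame -91.6 0.7 z 37.9 rot [ 179.96   -0.42 -167.82] F [-11.2  -2.9   8.9] along -11.5
tool [-1.1  0.2 48.1 12.6  0.2] stud frame [-90.4   0.9  48.1  12.6  -0.2] top slope [0.04192693 0.04597163] 0.037167969270456166
```

>>> {"method": "drive_tool", "body": {"rows": [[[-3,-0.2,-0.7,0,0,0,8],[-3,0,0,0,0,0,8],[-3,0,0,0,0,0,8],[-3,0,0,0,0,0,8],[0,0,0,0,0,0,8]]], "force": 110}}

```text
time: 17.42
ee_pos: [0.541, 0.1286, 0.0384]
ee_rot: [180.0, -0.5, -167.8]
ft_force: [-11.3, -2.8, 10.4]
opening: 0.137
finger_force: 108.2
```

```bash
cat > m.py <<'E'
from loc import *
p,d,c=grab('wrist'); s=tcp(); np.savez('wl.npz',p=p,d=d,c=c)
m=max(blob(mask(p,'red')),key=lambda b:b[0][4])[2]; q=cloud(c,d,m); t=q[q[:,2]>np.percentile(q[:,2],90)-.006]
T=R.from_euler('xyz',s['ee_rot'],degrees=True); w=T.inv().apply(t-s['ee_pos']); v=t[:,:2]*1000-stud
print('tool',rect(w),'stud frame', rect(np.c_[v@X,v@Y]/1000),'top slope',np.polyfit(v@X/1000,t[:,2],1))
# rear end of grip from image: mask contour on plane z=.044
cc=max(cv2.findContours(m.astype(np.uint8),0,1)[0],key=cv2.contourArea)[:,0]; o=onplane(c,cc,.044)[:,:2]*1000-stud; print('contour X range on z44',(o@X).min().round(1),(o@X).max().round(1))
for n in ('scene','side'):
    p,d,c=grab(n); b=[x for x in blob(mask(p,'red')) ]
    for S,ce,m in b:
        q=cloud(c,d,m); 
        if len(q)<8: continue
        v=q[:,:2]*1000-stud; l=np.c_[v@X,v@Y]
        if abs(l[:,0].mean()+80)<40 and abs(l[:,1].mean())<30: print(n,S[4],np.percentile(l,[2,98],axis=0).round(1).tolist())
E
python3 m.py
```

```text
t 17.475 TCP in stud frame -80.0 0.5 z 38.4 rot [ 179.96   -0.48 -167.81] F [-11.4  -2.1  10.4] along -11.6
tool [-1.1  0.2 47.9 12.5 -0. ] stud frame [-78.8   0.7  47.9  12.5   0. ] top slope [0.03509768 0.04536321]
contour X range on z44 -106.8 -56.2
```

Run:
```python
from loc import *
f=np.load('wl.npz',allow_pickle=True);p,d,c=f['p'],f['d'],f['c'].item()
q=cloud(c,d,np.ones(d.shape,bool)); v=q[:,:2]*1000-stud; l=np.c_[v@X,v@Y,q[:,2]*1000]
for y0 in range(50,200,25):
    e=l[(l[:,1]>y0)&(l[:,1]<y0+25)&(l[:,2]>25)&(l[:,2]<34)&(l[:,0]>-70)]
    if len(e)>20: print(y0,len(e),np.percentile(e[:,0],[0,2,5]).round(1),np.median(e[:,2]).round(1))
# tab/plate steel along centreline
t=l[(abs(l[:,1]-.6)<4)&(l[:,0]>-115)&(l[:,0]<-30)]
for x in range(-112,-30,2):
    k=t[(t[:,0]>=x)&(t[:,0]<x+2)]
    if len(k): print(x,len(k),np.median(k[:,2]).round(1),end=' | ')
f=np.load('w7.npz',allow_pickle=True);p,d,c=f['p'],f['d'],f['c'].item(); e=f['e']*1000
m=max(blob(mask(p,'red')),key=lambda b:b[0][4])[2]; cc=max(cv2.findContours(m.astype(np.uint8),0,1)[0],key=cv2.contourArea)[:,0]
o=onplane(c,cc,e[2]/1000+.007)[:,:2]*1000-e[:2]; a=np.radians(-7.95); o=o@[np.cos(a),np.sin(a)]; print('\nw7 contour rel TCP',o.min(),o.max())
```

```text
50 173 [-35.  -33.8 -33.5] 29.5
75 340 [-43.5 -42.7 -42.5] 28.8
100 1095 [-43.1 -42.5 -42.2] 29.1
125 1265 [-43.1 -42.4 -42. ] 29.2
150 1135 [-43.1 -42.3 -42. ] 29.1
175 382 [-20.3 -15.9 -12.5] 29.1
-112 36 -1.1 | -110 34 -1.2 | -108 33 -1.1 | -106 35 -0.9 | -104 118 34.5 | -102 142 40.2 | -100 87 41.9 | -98 90 42.1 | -96 91 41.8 | -94 248 105.4 | -92 1068 106.5 | -90 122 42.9 | -88 43 42.7 | -86 52 42.3 | -84 49 42.7 | -82 47 42.6 | -80 53 43.0 | -78 46 42.7 | -76 41 42.5 | -74 46 42.6 | -72 49 42.7 | -70 54 43.0 | -68 40 42.8 | -66 48 42.8 | -64 44 42.8 | -62 49 42.9 | -60 40 42.9 | -58 40 42.7 | -56 40 43.1 | -54 21 42.6 | -46 17 34.3 | -44 36 34.0 | -42 37 34.1 | -40 31 34.0 | -38 32 34.1 | -36 33 34.4 | -34 30 34.1 | -32 41 34.3 | 
w7 contour rel TCP -26.094051950530236 24.713082534876204
```

>>> {"method": "drive_tool", "body": {"rows": [[[-2,0,0,0,0,0,8],[-2,0,0,0,0,0,8],[-2,0,0,0,0,0,8],[0,0,0,0,0,0,8],[0,0,0,0,0,0,8],[0,0,0,0,0,0,8]]]}}

```text
time: 18.32
ee_pos: [0.5465, 0.1297, 0.0385]
ee_rot: [180.0, -0.5, -167.8]
ft_force: [-12.5, -2.7, 11.6]
opening: 0.132
finger_force: 108.5
```

```bash
python3 m.py
python3 - <<'E'
from loc import *
f=np.load('wl.npz',allow_pickle=True);p,d,c=f['p'],f['d'],f['c'].item()
q=cloud(c,d,np.ones(d.shape,bool)); v=q[:,:2]*1000-stud; l=np.c_[v@X,v@Y,q[:,2]*1000]
e=l[(l[:,1]>100)&(l[:,1]<170)&(l[:,2]>25)&(l[:,2]<34)&(l[:,0]>-70)]; print('edge',np.percentile(e[:,0],[1,3]))
t=l[(abs(l[:,1]-.6)<4)&(l[:,2]>39)&(l[:,2]<48)&(l[:,0]>-115)&(l[:,0]<-30)]; print('grip',np.percentile(t[:,0],[0,1,99,100]))
# tilt reference: steel near grip
k=l[(abs(l[:,1]-.6)<6)&(l[:,2]>31)&(l[:,2]<38)&(l[:,0]>-48)&(l[:,0]<-24)]; print('steel slopes',np.linalg.lstsq(np.c_[k[:,:2],np.ones(len(k))],k[:,2],rcond=None)[0])
# tilt of foot: top of foot height vs start
for n in ('scene','side'):
    z=[]
    for p,d in ((np.load(n+'0.npz')['p'],np.load(n+'0.npz')['d']),grab(n)[:2]):
        q=cloud(imaging.get_calibration(n),d,np.ones(d.shape,bool)); v=q[:,:2]*1000-stud; a=v@X;b=v@Y
        s=(abs(b)<21)&(a>-21)&(a<-11)&(q[:,2]>.044)&(q[:,2]<.054); z.append((s.sum(),np.median(q[s,2])*1000))
        y=blob(mask(p,'yellow'))
    print(n,z)
E
```

```text
t 18.375 TCP in stud frame -74.3 0.5 z 38.5 rot [ 179.96   -0.53 -167.81] F [-12.4  -2.4  11.8] along -12.7
tool [-1.1  0.2 48.1 12.6  0.2] stud frame [-73.2   0.7  48.1  12.6  -0.2] top slope [0.03168662 0.04507185]
contour X range on z44 -101.1 -50.5
edge [-42.53969512 -42.20280322]
grip [-97.27989387 -96.63059585 -48.40503152 -46.20052887]
steel slopes [ 1.39275800e-02 -1.41547143e-02  3.46308480e+01]
scene [(np.int64(56), np.float64(48.621016195546595)), (np.int64(57), np.float64(50.03325080376864))]
side [(np.int64(24), np.float64(49.836326398127326)), (np.int64(26), np.float64(51.326685354562))]
```

>>> {"method": "drive_tool", "body": {"rows": [[[0,0,-1,0,0,0,8],[0,0,0,0,0,0,8],[0,0,0,0,0,0,8],[0,0,0,0,0,0,8]]]}}

```text
time: 19.08
ee_pos: [0.5466, 0.1298, 0.0389]
ee_rot: [180.0, -0.5, -167.8]
ft_force: [-9.6, -2.6, 6.6]
opening: 0.136
finger_force: 107.7
```

```bash
python3 m.py
python3 - <<'E'
from loc import *
p,d,c=grab('scene')
for k in ('yellow','blue'):
    for S,ce,m in blob(mask(p,k)):
        q=cloud(c,d,m)
        if len(q)>30 and abs(q[:,1].mean()+.2)<.12: print(k,ce,q.mean(0).round(4),np.percentile(q[:,2],95))
E
```

```text
t 19.125 TCP in stud frame -74.3 0.5 z 38.9 rot [ 179.96   -0.51 -167.82] F [-9.9 -1.9  6.2] along -10.0
tool [-1.4  0.2 48.7 12.6  0.2] stud frame [-72.9   0.7  48.7  12.6  -0.2] top slope [0.02587457 0.04490535]
contour X range on z44 -100.9 -50.2
yellow [253.8 262.7] [ 0.5386 -0.202   0.0282] 0.035692763409191544
blue [241.4 236.7] [ 0.5466 -0.1385  0.0321] 0.034893444714157985
```

Everything checks out: slot end about 10.5 mm before the stud, about 0.5 mm off sideways, foot lifted, yellow in its pocket and blue unmoved.

```bash
python3 -c "
from workcell import finish_job; print(finish_job())"
```

```text
the job is handed in; nothing more can be done
None
```

Job handed in at about 19 s of the 54 s limit, with no verdict returned: yellow lies flat in the middle pocket, red is still gripped and nipped under the lifted foot with its slot end about 10.5 mm before the stud (by my measurement), and blue has not moved.

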